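Fit a scrubber head in the bottle-washer's collet

TASK

Take the blue scrubber from the stand, set its steel shank into the open collet of the bottle-washing spindle and press it fully home, firmly but without ramming it. Then swing the nut's lever clockwise (seen from above) until the jaws grip the shank firmly, without over-tightening, and let go. Leave the other two scrubbers and the glass bottles where they are.

Things in the scene. Friction and masses are not known exactly. Their poses are not given: they have to be found in the camera images.
- scrubber_blue: the scrubber to fit: upright, 100 mm tall, 90 g. From the bottom: steel shank 10 mm dia x 52 mm with tapered foot, grey collar 28 mm dia x 6 mm, blue ribbed plastic head 24 mm dia x 42 mm (grip it there). Origin: centre of the shank's lower end; z up along the shank. In the stand the collar rests on the stand's top, the shank hangs loosely in the hole
- scrubber_green: bystander, same shape with a green head; leave it in the stand. Origin as for the blue one
- scrubber_orange: bystander, same shape with an orange head; leave it in the stand. Origin as for the blue one
- stand: fixed white block 60 x 220 x 62 mm (x, y, z) with three 13 mm holes in a row along its own y axis, 72 mm apart (-72, 0, +72 mm), one scrubber in each. Origin: centre of its underside
- spindle: fixed bottle-washing spindle: white motor box 130 x 130 x 75 mm high, round steel collet on top, open upwards. Origin: centre of the box's underside; z up on the collet's axis. Below the jaws is a guide bore 11.8 mm dia, 3 mm entry chamfer, upper edge 102 mm above the origin. Fully home, the shank's end is 80 mm above the origin and the grey collar's underside 2 mm above the nut's top
- mouth (a point): centre of the collet's mouth on its axis, level with the nut's top, 130 mm above the bench. The nut is a dark ring, 68 mm outer and 48 mm inner diameter, 26 mm high, with the lever on it. Turning it freely takes 6 N sideways on the lever's post (2 to 5 N when read standing still), for 0.6 to 1.4 rad (it depends on how far open it was left), until the jaws meet the shank. It stays where it is left
- coupling: brass drive coupling that closes the bottom of the guide bore; origin at the centre of its upper end. Held by friction, it must be pushed down by the shank: it starts 85 to 88 mm above the spindle's origin, slides under about 6 N and meets a solid stop at 80 mm, where the force rises steeply. Stay below 30 N
- jaw_a: one of three equal brass jaws, 10 x 8 x 18 mm, 120 degrees apart around the collet's axis inside the nut, 107 to 126 mm above the bench; origin near that axis. At the start 2.5 to 5.5 mm clear of a centred shank; all close together by 4 mm per rad of the nut. A firm grip is 15 to 60 N a jaw (10 N too loose, 90 N too tight)
- jaw_b: the second jaw, as jaw_a
- jaw_c: the third jaw, as jaw_a
- lever_post (a point): centre of the top of the red upright post on the end of the nut's lever, 165 mm above the bench. Post 14 mm dia, 43 mm tall, 80 mm from the collet's axis, on a steel foot 20 mm dia; it circles the axis with the nut, clockwise from above to tighten. Once the jaws touch, the force on it rises by 12 N within 0.19 rad: 3 to 6 N more than in free turning is a firm grip, 12 N more is over-tight
- bottle_a: bystander, closed glass jar 60 mm dia, 130 mm tall; origin at the centre of its underside
- bottle_b: bystander, as bottle_a
Not all that is in view belongs to the job. There is more than one size of the spindle; the job needs the smallest.

How it is judged (in metres and radians):
On the way, in this order (a step that is already met when the one before it is completed fails the run):
1. the blue scrubber's shank is fully home in the collet, the jaws still open (z of scrubber_blue in the frame of spindle below 0.0825 m and horizontal distance between scrubber_blue and mouth below 0.004 m and angle between the z axis of scrubber_blue and the z axis of spindle, either way round below 0.09 rad and contact force between scrubber_blue and jaw_a below 10 N and contact force between scrubber_blue and jaw_b below 10 N and contact force between scrubber_blue and jaw_c below 10 N), for 0.2 s.
2. with the shank home, the nut is turned until all three jaws grip it (z of scrubber_blue in the frame of spindle below 0.0825 m and contact force between scrubber_blue and jaw_a above 10 N and contact force between scrubber_blue and jaw_b above 10 N and contact force between scrubber_blue and jaw_c above 10 N), for 0.2 s.
At the end, for the whole second after the job is handed in: the blue scrubber stands at rest in the collet: shank end within 2.5 mm of fully home, within 4 mm of the axis and 5 degrees of upright, each of the three jaws pressing on the shank with more than 10 N (all of step 2 and horizontal distance between scrubber_blue and mouth below 0.004 m and angle between the z axis of scrubber_blue and the z axis of spindle, either way round below 0.09 rad and linear speed of scrubber_blue below 0.02 m/s); the robot touches nothing.
It fails at once if the shank is rammed: more than 30 N on the drive coupling (contact force between scrubber_blue and coupling above 30 N).
It fails at once if the collet is over-tightened: more than 90 N on a jaw (contact force between scrubber_blue and jaw_a above 90 N or contact force between scrubber_blue and jaw_b above 90 N or contact force between scrubber_blue and jaw_c above 90 N).
It fails at once if another scrubber or a bottle is moved by more than 20 mm (distance of any of scrubber_green, scrubber_orange, bottle_a, bottle_b from where it was at the start of the episode above 0.02 m).
It also fails if it takes over 72 s, if anything falls off the work surface, if the arm or the gripper's body presses on something with over 40 N, if the wrist force passes 120 N, or if a joint passes its speed limit or range.

ROBOT

A 7-joint arm with a two-finger parallel gripper is mounted at the origin on the work surface. World frame = base frame: x ahead of the robot, y to its left, z up, the work surface at z = 0. Lengths are in mm, angles in rad, forces in N, time in s.
With the tool pointing down it reaches from about 400 to 875 mm from the base axis. Payload 19.3 kg.
Tool frame: the origin (TCP) lies at the very end of the fingers, on their centre line; the grasp point (between the pads) lies 19 mm behind it (grip_point_offset is the z of the grasp point in the tool frame, in mm); z points along the fingers, x is the direction in which the jaws open and shut, and the axes are right-handed (so a half turn about z gives the same grasp; the last joint's range is limited). The gripper opens to 85 mm and grips with 20 to 120 N. Pads are 22 mm wide; open, the fingers measure 114 mm over their backs; the gripper's body (76 mm by 85 mm) begins 54 mm behind the grasp point. The pads swing forward as they close: fully open they stand 13 mm farther back than shut.
Start: joints at [1.271, 0.521, -0.036, 1.599, 0.021, 1.021, -0.113], TCP at [142.336, -608.568, 231.291] pointing down, gripper open.
Joint ranges: [-2.91, 2.91], [-0.3, 2.13], [-1.5, 1.42], [0.17, 2.43], [-1.26, 4.41], [0.16, 1.93], [-2.52, 2.52]. Speed limits (rad/s): [1.89, 1.89, 2.39, 2.39, 3.01, 3.01, 3.01].

INTERFACE

Orientations are given as a 3x3 rotation matrix whose columns are the frame's x, y, z axes.
In Python, from workcell import movep, movel, goto_joints, open_gripper, clamp, wait, inverse_kinematics, read_state, camera, PlanningError, finish_job, grip_point_offset gives the robot as it stands. Calls block until the motion is done:
- movep(position, orientation): joint-space move of the TCP to a pose.
- movel(position, frame=None, max_speed=150, guard=None): straight line of the TCP; frame=None keeps the orientation; max_speed is the mean speed in mm/s. With guard (N) it stops when the force on the tool has changed by that much, and returns True; else False.
- goto_joints(angles): joint-space move.
- open_gripper() and clamp(): open the fingers fully, or close them until they stop; the grip force is fixed at half the most.
- wait(seconds).
- inverse_kinematics(position, orientation): joint angles nearest the present ones, or None.
- read_state(): the state.
- camera(name): name is "side" or "top"; returns a dict with "image" (420x560x3 uint8, blue, green, red), "range_z" (420x560 float32, mm along the optical axis (not along the pixel's ray), 0 where there is no reading), "fx", "fy", "cx", "cy" (pixels), "cam_to_world" (4x4, takes a point from camera to world coordinates). Camera axes: x right, y up, looking along -z (the intrinsics and any distortion apply to the point x, -y, -z); pixel columns grow to the right and rows downward; lengths in mm; the calibration is good to about 2 mm. A picture is of the moment at which its call begins.
A pose or a line that the arm cannot do raises PlanningError and nothing moves.
- finish_job(): hands the job in, once; it reports no verdict.
The state is a dict: "time": time; "qpos": joint angles; "qvel": joint speeds; "joint_efforts": joint torques, N m; "eef_pos": TCP position; "tool_rot": TCP orientation; "ft_force": force on the tool from outside, world axes, zero at the start; "torque": the same for the moment, N m; "finger_gap": finger opening in mm.
Only numpy, scipy, OpenCV 4.12 (cv2) and the standard library are available. Lean on these libraries where they do the work, as an engineer would, in place of code of your own. Each camera call takes 0.05 s, during which the arm holds its last target. There are 200 camera calls.

## Working session

There is one attempt and no reset: what is moved stays moved. The work goes in short steps, each a Python script; the robot and the scene stay as the last script left them, time stands still between calls to the robot, and variables do not carry over. Pictures are saved under pics/ and viewed, about 8 in all and at most 12, crops included, and the job is handed in when it is done.

```bash
ls; mkdir -p pics
cat > h.py <<'E'
import numpy as np, cv2
from workcell import *
def cast(c,u,v,z):
    "pixel -> world point on plane z"
    M=np.array(c["cam_to_world"]); d=M[:3,:3]@np.array([(u-c["cx"])/c["fx"],-(v-c["cy"])/c["fy"],-1.0]); o=M[:3,3]
    return o+d*(z-o[2])/d[2]
def cloud(c):
    r=c["range_z"]; v,u=np.mgrid[:r.shape[0],:r.shape[1]]
    P=np.stack([(u-c["cx"])/c["fx"]*r,-(v-c["cy"])/c["fy"]*r,-r],-1)
    M=np.array(c["cam_to_world"]); W=P@M[:3,:3].T+M[:3,3]; W[r==0]=np.nan
    return W
E
python3 - <<'E'
from h import *
for n in("top","side"):
    c=camera(n); cv2.imwrite(f"pics/{n}0.png",c["image"]); print(n,{k:np.round(c[k],3).tolist() for k in c if k not in("image","range_z")})
    np.save(n+".npy",c,allow_pickle=True)
print(read_state()["time"],grip_point_offset, read_state()["tool_rot"])
E
```

```text
pics
top {'fx': 388.979, 'fy': 388.979, 'cx': 277.773, 'cy': 213.575, 'cam_to_world': [[-0.027, 0.993, -0.118, 437.774], [-1.0, -0.026, 0.011, 116.8], [0.008, 0.119, 0.993, 1287.245], [0.0, 0.0, 0.0, 1.0]]}
side {'fx': 408.122, 'fy': 408.122, 'cx': 277.996, 'cy': 205.471, 'cam_to_world': [[0.835, 0.333, -0.437, 169.408], [-0.549, 0.517, -0.656, -535.163], [0.008, 0.789, 0.615, 738.05], [0.0, 0.0, 0.0, 1.0]]}
0.1 -18.700000000000003 [[ 2.27699581e-01 -9.73731380e-01 -3.15359846e-04]
 [-9.73730915e-01 -2.27699782e-01  9.55835120e-04]
 [-1.00253402e-03  8.94323747e-05 -9.99999493e-01]]
```

View pics/top0.png

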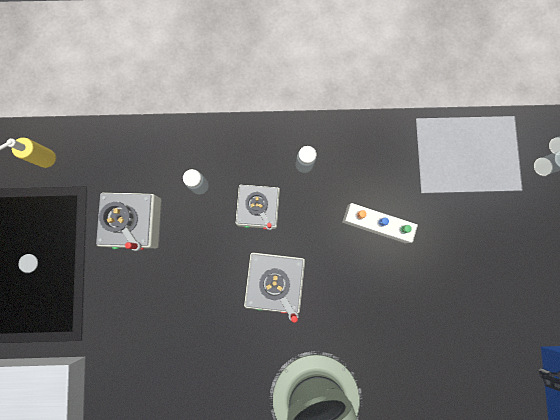

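View pics/side0.png

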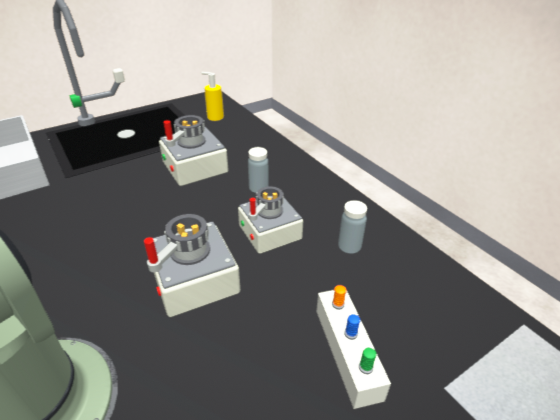

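The candidates for the spindle in the top view are (258,206), about 42 px wide, (275,284), about 58 px, and (128,220), about 60 px. 130 mm is about 42 px at that height, so (258,206), between the two bottles, fits. The blue scrubber is the middle one at (384,222). Next I'll measure both and check an enlarged crop.

```bash
cat > m.py <<'E'
from h import *
def blobs(c,W,hue,lo,hi,xy=None,r=1e9,smin=120):
    h=cv2.cvtColor(c["image"],cv2.COLOR_BGR2HSV)
    m=(abs(h[...,0].astype(int)-hue)<10)|(abs(h[...,0].astype(int)-hue-180)<10); m&=(h[...,1]>smin)&(h[...,2]>50)&(W[...,2]>lo)&(W[...,2]<hi)
    if xy is not None: m&=np.hypot(W[...,0]-xy[0],W[...,1]-xy[1])<r
    return m
if __name__=="__main__":
    for n in("top","side"):
        c=np.load(n+".npy",allow_pickle=True).item(); W=cloud(c); print(n)
        for nm,hue in(("blue",110),("green",65),("orange",12),("red",0)):
            m=blobs(c,W,hue,70,180); k,l,s,ce=cv2.connectedComponentsWithStats(m.astype(np.uint8))
            for i in range(1,k):
                if s[i,4]>8:
                    P=W[l==i]; z=np.percentile(P[:,2],95); T=P[P[:,2]>z-5]
                    print(nm,ce[i].round(1),s[i,2:],"top z",z.round(),"mean top",T.mean(0).round(1),len(T), "mid",((T.min(0)+T.max(0))/2).round(1))
        # small spindle: nut top and box top
        cen=np.array([cast(c,258,204,130) if n=="top" else cast(c,270,196,130)][0][:2]); print("seed",cen)
        d=np.hypot(W[...,0]-cen[0],W[...,1]-cen[1])
        B=(d<110)&(abs(W[...,2]-75)<6); q=W[B][:,:2].astype(np.float32); print("box",cv2.minAreaRect(q))
        N=(d<50)&(W[...,2]>118)&(W[...,2]<140); q=W[N]; print("nut n",len(q),"z",np.percentile(q[:,2],[10,50,90]),"circ",cv2.minEnclosingCircle(q[:,:2].astype(np.float32)))
        S=(W[...,2]>56)&(W[...,2]<68)&(c["image"].min(-1)>120); k,l,s,ce=cv2.connectedComponentsWithStats(S.astype(np.uint8))
        for i in range(1,k):
            if s[i,4]>300: print("stand?",ce[i],cv2.minAreaRect(W[l==i][:,:2].astype(np.float32)))
        x,y=(215,165) if n=="top" else (220,165)
        cv2.imwrite(f"pics/{n}crop.png",cv2.resize(c["image"][y:y+100,x:x+100],None,fx=4,fy=4,interpolation=cv2.INTER_CUBIC))
    a=[cv2.imread(f"pics/{n}crop.png") for n in("top","side")]; cv2.imwrite("pics/crop1.png",np.hstack(a))
E
python3 m.py
```

```text
top
blue [384.6 221.2] [ 9  8 43] top z 113.0 mean top [ 547.  -221.8  110.6] 29 mid [ 547.  -221.6  111.2]
blue [557.9 360.2] [ 4 21 57] top z 83.0 mean top [ 121.1 -728.6   81.5] 24 mid [ 115.2 -728.6   83.3]
orange [361.4 214.1] [ 8  8 47] top z 113.0 mean top [ 571.2 -154.1  110.8] 20 mid [ 571.3 -153.7  111.8]
orange [111.5 220.3] [ 5  5 13] top z 162.0 mean top [565.1 589.7 160.5] 4 mid [565.7 589.4 161.2]
red [268.8 225.1] [ 4  5 15] top z 167.0 mean top [540.3 131.2 165.2] 10 mid [540.3 131.8 165.3]
red [135.5 246.2] [ 4  5 10] top z 179.0 mean top [487.9 511.7 177.3] 3 mid [487.9 511.9 176.6]
seed [606.15768365 162.29579403]
box ((611.7154541015625, 168.46461486816406), (125.83464050292969, 124.15454864501953), 83.33756256103516)
nut n 284 z [121.28318228 127.99086444 131.87214195] circ ((601.7288208007812, 161.84014892578125), 45.28247833251953)
stand? [379.97850467 222.34766355] ((547.691162109375, -223.0234375), (220.84959411621094, 60.703697204589844), 70.29176330566406)
side
blue [352.2 324.9] [ 14  21 222] top z 110.0 mean top [ 545.8 -224.9  108.4] 98 mid [ 546.1 -224
[... 1331 characters left out ...]
04388427734), 83.68199920654297)
nut n 393 z [119.76823374 126.05197425 129.56885625] circ ((599.9710083007812, 163.17225646972656), 45.23002243041992)
stand? [410.85992692  54.90621194] ((1792.028564453125, 1185.7703857421875), (332.9992980957031, 2148.920166015625), 0.7014575600624084)
stand? [151.96091205  20.32899023] ((1084.889892578125, 2231.97314453125), (1021.5120239257812, 51.51750946044922), 0.41799846291542053)
stand? [268.41993958 225.87915408] ((577.0565185546875, 139.6293487548828), (91.70553588867188, 174.97592163085938), 40.624610900878906)
stand? [352.34886548 344.39141005] ((546.9066162109375, -222.79331970214844), (222.01048278808594, 61.88082504272461), 70.41033172607422)
```

View pics/crop1.png

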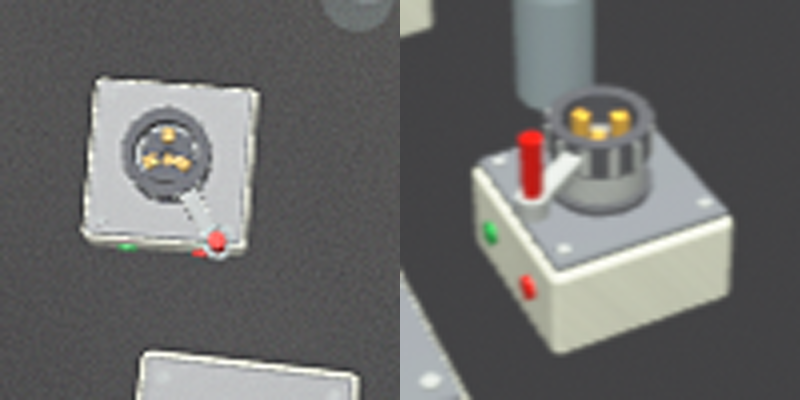

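The crop confirms it. The small spindle's box is about 125 mm and its post top measures about 165 mm, as described, where the others' post tops measure about 178 mm. The axis is near (610, 168), the post at (539.5, 131) and the blue scrubber at (546.7, -223). I'll pick now.

```bash
cat >> h.py <<'E'
def R(a):
    c,s=np.cos(a),np.sin(a); return np.array([[c,s,0],[s,-c,0],[0,0,-1.]])
def st(msg=""):
    s=read_state(); print(msg,"t",round(s["time"],2),"p",np.round(s["eef_pos"],1),"F",np.round(s["ft_force"],1),"gap",round(s["finger_gap"],1)); return s
B=np.array([546.7,-223.]); AX=np.array([610.3,167.7]); PO=np.array([539.5,130.8]);
E
python3 - <<'E'
from h import *
for a in np.radians([-20,160]): print(a,inverse_kinematics([*B,180],R(a)),inverse_kinematics([*B,73],R(a)))
for d in (-62,-30,0,30,60,118): print(d,inverse_kinematics([*AX,260],R(np.radians(d))))
a=np.radians(-20)
movep([*B,190],R(a)); st()
movel([*B,74],max_speed=120); st(); clamp(); st("clamped")
movel([*B,215],max_speed=150); st("lift")
for n in("top","side"):
    c=camera(n); np.save(n+"1.npy",c,allow_pickle=True)
    cv2.imwrite(f"pics/{n}1.png",c["image"])
a=[cv2.imread(f"pics/{n}1.png") for n in("top","side")]
cv2.imwrite("pics/lift.png",np.hstack([cv2.resize(a[0][130:280,300:450],(400,400)),cv2.resize(a[1][180:400,250:470],(400,400))]))
E
```

```text
-0.3490658503988659 [ 0.58856836  0.55401654 -0.43129379  1.72821154  0.2799563   0.92060759
 -0.3058393 ] [ 0.54309961  0.69581449 -0.36974189  1.79643181  0.36056904  0.7162728
 -0.37217937]
2.792526803190927 [-0.33746454  0.77552855  1.01736948  1.77690572 -0.76240265  1.03988706
 -2.52020369] [-0.19885557  0.83581523  0.75385335  1.83674755 -0.78827031  0.79808899
 -2.51551885]
-62 [ 0.16878411  0.62763847 -0.845171    1.51506301  0.4868615   1.21962499
 -1.83310323]
-30 [ 0.23160547  0.67024422 -0.96835153  1.51172259  0.56740868  1.2607381
 -1.33455923]
0 [ 0.24156125  0.67823918 -0.98914417  1.51120381  0.58134612  1.26849129
 -0.82118021]
30 [ 0.24818835  0.6837909  -1.00322645  1.51086019  0.59084208  1.27388498
 -0.30451656]
60 [ 0.27849061  0.71187492 -1.07050436  1.5093069   0.63683717  1.30131099
  0.18582441]
118 [ 0.35480562  0.8139047  -1.27511945  1.50553728  0.78282331  1.403415
  1.09676625]
 t 2.12 p [ 546.2 -224.3  190. ] F [-0.  -0.  -0.4] gap 85.5
 t 3.23 p [ 547.1 -223.1   74.7] F [ 0.2 -0.4  0.6] gap 85.5
clamped t 3.83 p [ 546.8 -223.    74.3] F [-2.7  0.5  5. ] gap 22.6
lift t 4.92 p [ 546.3 -222.9  214.1] F [ 0.2  0.1 -1. ] gap 22.5
```

View pics/lift.png

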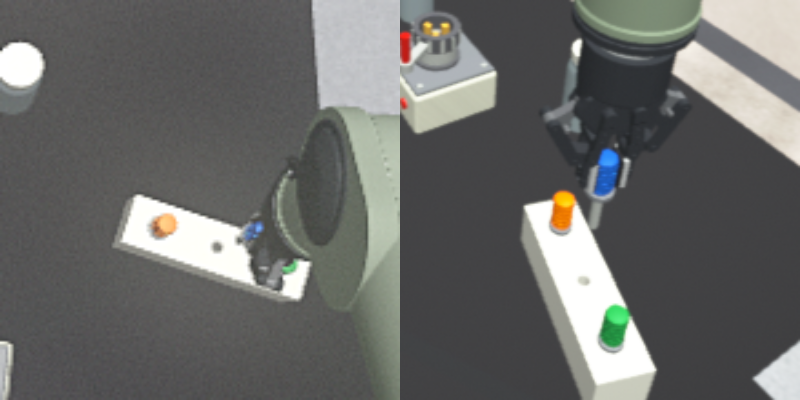

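The blue scrubber is held upright; the side crop shows the tip at about (594,228) and the hole at (585,281), with the other two undisturbed. Now I'll carry it over the collet and check both views.

Run:
```python
from h import *
c=np.load("side1.npy",allow_pickle=True).item()
print("hole",cast(c,351.8,334.6,62).round(1),"tip",cast(c,356.7,304.5,150).round(1))
a=np.radians(-30)
s=st(); 
movep([*AX,260],R(a)); st()
movel([*AX,212],max_speed=100); st()
for n in("top","side"):
    c=camera(n); np.save(n+"2.npy",c,allow_pickle=True)
    cv2.imwrite(f"pics/{n}2.png",c["image"])
a=[cv2.imread(f"pics/{n}2.png") for n in("top","side")]
cv2.imwrite("pics/over.png",np.hstack([cv2.resize(a[0][150:250,210:310],(400,400)),cv2.resize(a[1][140:240,220:320],(400,400),interpolation=cv2.INTER_CUBIC)]))
```

```text
hole [ 547.9 -226.8   62. ] tip [ 547.7 -224.5  150. ]
 t 5.03 p [ 546.3 -222.9  214.1] F [ 0.5 -0.1 -0.6] gap 22.2
 t 6.5 p [610.7 166.1 259.8] F [ 0.1  0.4 -0.9] gap 22.5
 t 7.13 p [610.5 167.7 212.3] F [ 0.7  0.2 -1.1] gap 22.5
```

View pics/over.png

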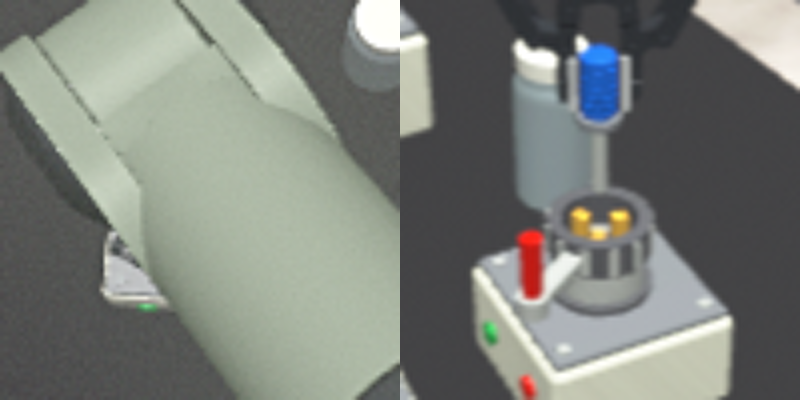

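Laterally the shank (crop x≈599) lines up with the nut centre (x≈600), and the depth is within about 2 mm. I'll lower it under guard.

Run:
```python
from h import *
x,y=AX
print(movel([x,y,172],max_speed=60,guard=5)); st("jaws")
if read_state()["eef_pos"][2]<174:
    print(movel([x,y,158],max_speed=25,guard=5)); st("bore")
```

```text
False
jaws t 8.05 p [610.5 167.8 172.3] F [-0.1  0.2 -0.4] gap 22.8
False
bore t 8.76 p [610.3 167.7 158. ] F [ 0.7  0.4 -1.9] gap 22.7
```

Run:
```python
from h import *
x,y=AX
print(movel([x,y,147],max_speed=15,guard=12)); st("a")
print(movel([x,y,141],max_speed=6,guard=11)); st("b"); wait(.2); st("c")
```

```text
False
a t 9.64 p [610.3 167.7 147. ] F [-0.1 -0.1  2.8] gap 22.7
True
b t 10.27 p [610.6 167.9 144.1] F [-1.9 -0.8  9.2] gap 22.7
c t 10.47 p [610.5 167.8 144.1] F [-1.1 -0.7  8.2] gap 22.4
```

Run:
```python
from h import *
x,y=AX
for z in (143.7,143.3,142.9):
    g=movel([x,y,z],max_speed=4,guard=9); s=st(str((z,g)))
    if g or s["ft_force"][2]>15: break
wait(.3); st("hold")
c=camera("side"); np.save("side3.npy",c,allow_pickle=True)
cv2.imwrite("pics/home.png",cv2.resize(c["image"][140:240,220:320],(500,500),interpolation=cv2.INTER_CUBIC))
```

```text
(143.7, False) t 10.72 p [610.5 167.8 144.1] F [-1.4 -0.3  9.8] gap 22.8
(143.3, False) t 10.97 p [610.6 167.9 144. ] F [-0.1 -0.  14.1] gap 22.5
(142.9, False) t 11.22 p [610.7 168.  143.8] F [-2.4 -0.7 17. ] gap 23.0
hold t 11.52 p [610.7 168.  143.9] F [-2.2 -1.3 17.9] gap 22.4
```

View pics/home.png

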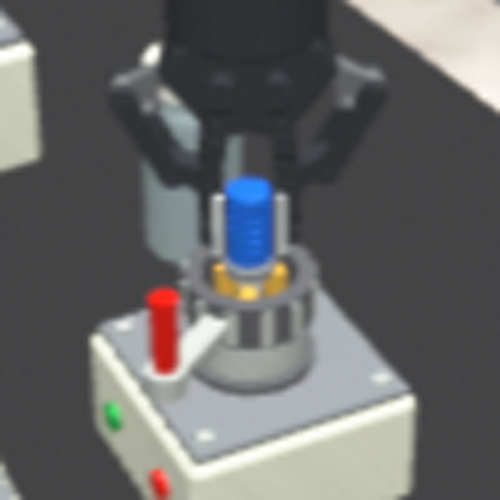

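The force rose from 8 to 18 N with only 0.2 mm of travel, and TCP z of 143.9 puts the shank end at about 80 mm, so it's home. I'll release it, then come in behind the post with closed fingers until they touch.

```bash
cat >> h.py <<'E'
AX=np.array([610.5,167.8]); ZP=140
def pose(th,back=18.):
    e=np.array([np.cos(th),np.sin(th)]); t=np.array([e[1],-e[0]])
    return np.array([*(AX+80*e-back*t),ZP]), R(th+np.pi), t, e
def ang(s,back=18.):
    "post angle from tool position"
    d=s["eef_pos"][:2]-AX; r=np.hypot(*d); return np.arctan2(d[1],d[0])%(2*np.pi)-2*np.pi-np.arctan2(back,80)
E
python3 - <<'E'
from h import *
open_gripper(); s=st("open")
p=s["eef_pos"]; movel([p[0],p[1],235],max_speed=150); st("up")
th=np.arctan2(*(PO-AX)[::-1]); print("th",th)
q,r,t,e=pose(th,34)
clamp()
movep([q[0],q[1],235],r); movel(q,max_speed=120); st("behind")
q,_,_,_=pose(th,14)
print(movel(q,max_speed=20,guard=3)); s=st("touch"); print("ang",ang(s)," start",th,"Ft",-s["ft_force"][:2]@t,-s["ft_force"][:2]@e)
c=camera("side"); np.save("side4.npy",c,allow_pickle=True)
cv2.imwrite("pics/touch.png",cv2.resize(c["image"][140:240,220:320],(500,500),interpolation=cv2.INTER_CUBIC))
E
```

```text
open t 12.2 p [610.3 167.7 142.8] F [ 0.6  0.4 -0.2] gap 85.3
up t 12.97 p [609.9 167.5 234.1] F [-0.   1.2 -0.7] gap 85.3
th -2.6611868370067495
behind t 15.63 p [555.6 100.9 140.6] F [ 0.4  0.9 -0.2] gap 0.3
True
touch t 16.43 p [547.2 115.8 139.8] F [ 0.6  0.4 -0.4] gap -0.3
ang -2.675688058625306  start -2.6611868370067495 Ft -0.10430259521134927 0.768251359082028
```

View pics/touch.png

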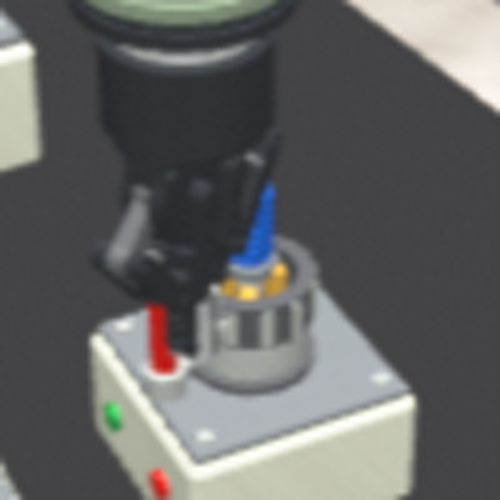

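The fingers touch the post from its -y side about where expected (post at crop (163,335)), and the scrubber stands in the collet. Now I'll push along the arc.

```bash
cat > arc.py <<'E'
from h import *
import sys
def step(th,sp=40,g=10):
    q,r,t,e=pose(th); hit=movel(q,frame=r,max_speed=sp,guard=g); wait(.1)
    F=[];  
    for _ in range(3): F.append(read_state()["ft_force"]); wait(.02)
    s=read_state(); F=np.mean(F,0)
    ft,fr=-F[:2]@t,-F[:2]@e
    print(f"{th:.3f} act {ang(s):.3f} Ft {ft:.1f} Fr {fr:.1f} Fz {F[2]:.1f} t {s['time']:.1f}",hit); return ft,hit
E
python3 - <<'E'
from arc import *
th=-2.675
for i in range(10):
    th-=.06; ft,hit=step(th)
    if hit or ft>8: break
E
```

```text
-2.735 act -2.733 Ft 3.4 Fr -1.2 Fz -1.9 t 16.9 False
-2.795 act -2.794 Ft 3.7 Fr -2.3 Fz -1.4 t 17.3 False
-2.855 act -2.855 Ft 3.0 Fr -1.9 Fz -1.5 t 17.8 False
-2.915 act -2.916 Ft 2.4 Fr -1.3 Fz -0.7 t 18.2 False
-2.975 act -2.976 Ft 2.5 Fr -1.6 Fz -0.2 t 18.6 False
-3.035 act -3.035 Ft 2.4 Fr -2.5 Fz -0.5 t 19.0 False
-3.095 act -3.095 Ft 2.6 Fr -2.3 Fz -0.4 t 19.5 False
-3.155 act -3.155 Ft 2.5 Fr -1.6 Fz -0.6 t 19.9 False
-3.215 act -3.215 Ft 2.2 Fr -2.2 Fz -0.6 t 20.3 False
-3.275 act -3.275 Ft 2.9 Fr -1.8 Fz -0.3 t 20.7 False
```

Run:
```python
from arc import *
th=-3.275
for i in range(28):
    th-=.03; ft,hit=step(th,sp=25,g=9)
    if hit or ft>5: break
```

```text
-3.305 act -3.302 Ft 4.4 Fr -1.7 Fz -0.1 t 21.1 False
-3.335 act -3.334 Ft 4.6 Fr -1.9 Fz 0.0 t 21.5 False
-3.365 act -3.365 Ft 3.9 Fr -2.0 Fz 0.6 t 21.9 False
-3.395 act -3.395 Ft 4.4 Fr -2.6 Fz -0.1 t 22.3 False
-3.425 act -3.425 Ft 4.5 Fr -2.4 Fz -0.2 t 22.7 False
-3.455 act -3.456 Ft 4.2 Fr -2.7 Fz -0.6 t 23.1 False
-3.485 act -3.486 Ft 4.8 Fr -2.8 Fz 0.1 t 23.5 False
-3.515 act -3.517 Ft 4.0 Fr -2.8 Fz 0.0 t 23.9 False
-3.545 act -3.547 Ft 4.7 Fr -2.9 Fz -0.2 t 24.3 False
-3.575 act -3.577 Ft 4.5 Fr -2.7 Fz 0.5 t 24.7 False
-3.605 act -3.607 Ft 3.9 Fr -3.0 Fz 0.4 t 25.1 False
-3.635 act -3.637 Ft 4.7 Fr -3.3 Fz -0.3 t 25.5 False
-3.665 act -3.667 Ft 4.0 Fr -3.3 Fz -0.6 t 25.9 False
-3.695 act -3.697 Ft 4.1 Fr -2.4 Fz -0.6 t 26.3 False
-3.725 act -3.726 Ft 4.6 Fr -3.1 Fz -0.6 t 26.7 False
-3.755 act -3.756 Ft 5.0 Fr -2.7 Fz -0.5 t 27.1 False
```

At this step size the free-turning baseline is about 4.4 N, and that last reading was just noise at the threshold. I'll carry on and stop at about 4.5 N above it.

Run:
```python
from arc import *
th=-3.755; n=0
for i in range(24):
    th-=.03 if n==0 else .015
    ft,hit=step(th,sp=25 if n==0 else 12,g=9)
    if ft>5.6: n+=1
    if hit or ft>7.6: break
```

```text
-3.785 act -3.785 Ft 5.7 Fr -3.0 Fz 0.1 t 27.5 False
-3.800 act -3.798 Ft 6.2 Fr -3.2 Fz 1.0 t 27.9 False
-3.815 act -3.812 Ft 6.6 Fr -2.5 Fz 1.0 t 28.3 False
-3.830 act -3.827 Ft 7.3 Fr -3.4 Fz 1.3 t 28.7 False
-3.845 act -3.842 Ft 7.7 Fr -3.4 Fz 0.9 t 29.1 False
```

Run:
```python
from arc import *
ft,_=step(-3.858,sp=12)
if ft<8.1: step(-3.866,sp=12)
th=ang(read_state()); q,r,t,e=pose(th,45); s=read_state()
movel(q,frame=r,max_speed=60); movel([q[0],q[1],260],max_speed=150); st("clear")
movep([450,-150,330],R(0.3)); wait(.3); st()
cs=[camera(n) for n in("top","side")]; 
W=[cloud(c) for c in cs]
from m import blobs
for c,w in zip(cs,W):
    for nm,hue,lo,hi in(("blue",110,140,190),("red",0,140,175)):
        P=w[blobs(c,w,hue,lo,hi,AX,110)]; z=np.percentile(P[:,2],90) if len(P) else 0
        print(nm,len(P),z,P[P[:,2]>z-6].mean(0).round(1) if len(P) else "")
a=[c["image"] for c in cs]
cv2.imwrite("pics/end.png",np.hstack([cv2.resize(a[0][150:250,210:310],(400,400),interpolation=cv2.INTER_CUBIC),cv2.resize(a[1][140:240,220:320],(400,400),interpolation=cv2.INTER_CUBIC)]))
cv2.imwrite("pics/endw.png",np.hstack([cv2.resize(x,(400,300)) for x in a]))
```

```text
-3.858 act -3.854 Ft 7.6 Fr -3.6 Fz 2.1 t 29.5 False
-3.866 act -3.861 Ft 8.2 Fr -3.1 Fz 1.9 t 29.9 False
clear t 31.49 p [520.3 186.5 259.2] F [0.2 0.1 0.5] gap -0.2
 t 33.38 p [ 450.1 -149.7  329.9] F [ 0.5 -0.4 -0.5] gap 0.4
blue 61 182.0988383414599 [611.  169.  179.8]
red 16 165.61045321320762 [549.2 218.6 163.6]
blue 45 179.22612847668282 [604.9 168.3 177.4]
red 56 164.7459908943784 [548.  217.9 163.4]
```

View pics/end.png

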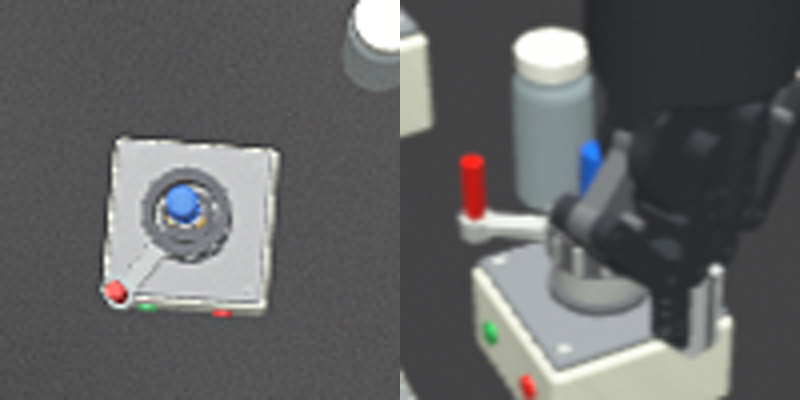

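View pics/endw.png

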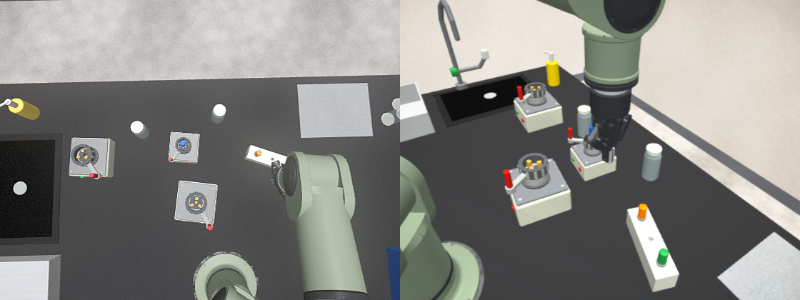

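```bash
python3 -c "
from h import *
st('final'); finish_job()"
```

```text
final t 33.48 p [ 450.1 -149.9  330. ] F [ 1.1 -0.6  1.1] gap 0.1
the job is handed in; nothing more can be done
```

The blue scrubber is fitted and gripped in the smallest spindle, and I handed the job in at about 33.5 s of the allowed 72 s. `finish_job()` gives no verdict, so the result below rests on my own checks.

- **Seating:** I pressed the shank home until the force rose steeply, about 18 N against the 30 N limit. The TCP height then put the shank's end at about 80 mm, which is fully home.
- **Grip:** I swung the lever about 1.19 rad clockwise. I stopped at 8.2 N on the post, 3.8 N above free turning and inside the 3 to 6 N band for a firm grip. The jaw forces themselves can't be read, so this is inferred from the lever.
- **Last look:**
  - From above, the head top measured about 180 mm high and 1 to 2 mm off the axis.
  - The side view of it was partly hidden by the gripper and read about 5 mm off in x. I put that down to the partial view.
  - The other two scrubbers and both bottles looked undisturbed. I did not re-measure their positions.
  - The arm had moved clear and touched nothing.

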